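# Hold the clutch alignment rod's foot up to the inspection camera

## Robot

A 6-joint arm with a two-finger parallel gripper is mounted at the origin on a cart in front of the work surface, level with it; the furniture and walls round the work are solid. World frame = base frame: x ahead of the robot, y to its left, z up, the work surface at z = 0. Lengths are in m, angles in degrees, forces in N, time in s.
With the tool pointing down it reaches from about 0.25 to 0.725 m from the base axis. Payload 9.7 kg.
Tool frame: the origin (TCP) lies midway between the tips of the shut fingers; the grasp point (between the pads) lies 19 mm behind it (grip_point_offset is the distance from the TCP to the grasp point, in m); y points along the fingers, z is the direction in which the jaws open and shut, and the axes are right-handed (so a half turn about y gives the same grasp; the last joint's range is limited). The gripper opens to 85 mm and grips with 20 to 120 N. Pads are 22 mm wide; open, the fingers measure 114 mm over their backs; the gripper's body (76 mm by 85 mm) begins 54 mm behind the grasp point. The pads swing forward as they close: fully open they stand 13 mm farther back than shut.
Start: joints at [-68.297, 4.979, 10.078, 95.1, 0, 90], TCP at [0.203, -0.511, 0.208] pointing down, gripper open.
Joint ranges: [-179.16, 179.16], [-48.56, 103.87], [-65.8, 70.77], [-126.05, 130.52], [-82.76, 87.17], [-180, 180]. Speed limits (degrees/s): [127.2, 127.2, 147.25, 180, 180, 180].

## Interface

Orientations are given as [roll, pitch, yaw] about the fixed x, y, z axes, in that order (R = Rz(yaw) Ry(pitch) Rx(roll)).
In Python, from workcell import get_obs, camera, job_done, grip_point_offset gives the robot as it stands.
- The arm moves only by the tool move_arm, never from a script. Its argument "deltas" is a list that holds one entry, the list of rows, each a list of 4 numbers: the shift along the tool's x, y, z in m, then the turn about the tool's y in degrees. A call has 1 to 5 rows; each row is the pose to reach, as a shift and turn from the pose commanded when the call began, along the tool's axes at that moment; what a row does not reach only later rows make up. A row lasts 1/10 s, in which the tool goes at most 50 mm and 8.59 degrees, less where a joint would pass 70% of its speed; a pose out of reach is approached as far as the arm can. A call with a gripper value outside its range is refused whole. "claw" is the finger opening in m, from 0 to 0.0854, set as the call begins (left out, the last holds). The fingers move at their own pace and stop on an object; "newtons" is the grip in N (left out, the last holds). Time passes only in rows, so rows that repeat a pose let the fingers close. It gives the time, the measured TCP pose, the force and the opening at its end, in the units of the state.
- get_obs(): the state, without advancing time (a new reading comes with each control period).
- camera(name): name is "side" or "top" or "wrist"; returns a dict with "color" (420x560x3 uint8, blue, green, red), "range_z" (420x560 float32, m along the optical axis (not along the pixel's ray), 0 where there is no reading), "fx", "fy", "cx", "cy" (pixels), "T" (4x4, takes a point from camera to world coordinates). Camera axes: x right, y down, z forward; pixel columns grow to the right and rows downward; lengths in m; the calibration is good to about 2 mm. A picture is of the moment at which its call begins.
- job_done(): hands the job in, once; it reports no verdict.
The state is a dict: "time": time; "q": joint angles; "qd": joint speeds; "joint_efforts": joint torques, N m; "ee_pos": TCP position; "tcp_rot": TCP orientation; "wrist_force": force on the tool from outside, world axes, zero at the start; "torque": the same for the moment, N m; "opening": finger opening in m.
Only numpy, scipy, OpenCV 4.12 (cv2) and the standard library are available. Lean on these libraries where they do the work, as an engineer would, in place of code of your own. Each camera call takes 0.05 s, during which the arm holds its last target. There are 200 camera calls.

## Task

Draw the blue clutch alignment rod up out of the tool stand and show its foot (the plain lower end) to the inspection camera: the rod in the air in line with the lens axis, foot towards the lens, centred, and about 6 cm in front of the glass. Finish while holding it still there, without letting go; do not touch the camera, and leave the tool stand's other parts and the other loose things in place.

Things in the scene. Friction and masses are not known exactly. Their poses are not given: they have to be found in the camera images.
- rod_center (a point): centre of the blue plastic alignment rod: a straight round tube 108 mm long, 21 mm in diameter for gripping anywhere (it looks a little slimmer below its collared top), about 60 g, loose. It starts upright in one of the three sockets of the tool stand (any of them), its upper 68 mm standing out. Its z axis runs along the rod from the foot to the collared top; this point is 54 mm from either end.
- rod_foot (a point): centre of the rod's foot (plain lower end face), 54 mm from rod_center towards the rod's -z. This end is shown to the camera.
- tool_stand: fixed grey block, 64 (x) by 196 (y) by 46 mm high, origin at the centre of its underside, with three round sockets from above, 26 mm in diameter and 40 mm deep, at y = -64, 0 and +64 mm in its frame. One holds the blue rod, the other two hold the wrist pin and the spacer sleeve.
- pin_center (a point): centre of a bare steel piston wrist pin, 18 mm in diameter, 46 mm long, standing loose in one socket of the tool stand, 6 mm of it showing. Leave it there.
- sleeve_center (a point): centre of a bare steel spacer sleeve, 24 mm in diameter, 52 mm long, standing loose in one socket of the tool stand, 12 mm of it showing. Leave it there.
- camera_stand: fixed stand of the inspection camera: a grey magnetic foot 70 by 60 by 30 mm with a steel column, about 115 mm high with a knuckle, that carries the camera head. Origin at the bench surface, below the camera. The camera looks towards the stand's -x, and up.
- lens (a point): centre of the camera's glass, in the middle of a round black ring light of 52 mm diameter with a white face; 130 mm above the bench. Its +z axis is the optical axis and points out of the lens: upward, leaning 30 degrees from the vertical towards the stand's -x (about towards the robot). The grey camera body lies behind it (its -z) down to 78 mm.
- grease_can: black grease can, 80 by 86 mm, 62 mm high, loose, origin at the centre of its underside. Bystander.
- gear: steel gear lying flat, 68 mm in diameter, 18 mm high, loose, origin at the centre of its underside. Bystander.
- feeler_gauge: folded feeler gauge lying flat, 22 by 98 by 8 mm, loose, origin at the centre of its underside. Bystander.
Things that resemble listed ones, but are neither listed nor needed, are in the scene too. There is more than one size of the part that bears rod_center; the job needs the middle-sized.

How it is judged (in metres and radians):
On the way:
1. the rod is drawn clear of its socket, in the gripper (z of rod_foot in the frame of tool_stand above 0.06 m and contact force between blue_rod and the fingers above 1 N), for 0.2 s.
At the end, for the whole second after the job is handed in: Fingers hold the rod still, clear of the camera; its foot is 45 to 75 mm before the glass, within 10 mm of the optical axis in lens x and y, top away from the lens, axis within 0.17 rad of the optical axis. Pin and sleeve moved under 15 mm, can, gear and gauge under 20 mm (z of rod_foot in the frame of lens between 0.045 and 0.075 m and x of rod_foot in the frame of lens between -0.01 and 0.01 m and y of rod_foot in the frame of lens between -0.01 and 0.01 m and z of rod_center in the frame of lens above 0.09 m and angle between the z axis of rod_center and the z axis of lens, either way round below 0.17 rad and contact force between blue_rod and the fingers above 1 N and contact force between blue_rod and camera_stand below 0.1 N and linear speed of blue_rod below 0.02 m/s and angular speed of blue_rod below 0.2 rad/s and distance of each of pin_center, sleeve_center from where it was at the start of the episode below 0.015 m and distance of each of grease_can, gear, feeler_gauge from where it was at the start of the episode below 0.02 m); the arm keeps its last pose, push and grip.
It fails at once if the camera is touched by the arm or gripper (contact force between camera_stand and the arm above 1 N).
It fails at once if the camera is touched by the fingers (contact force between camera_stand and the fingers above 1 N).
It fails at once if the camera is touched by the rod (contact force between camera_stand and blue_rod above 1 N).
It also fails if it takes over 32 s, if anything falls off the work surface, if the arm or the gripper's body presses on something with over 40 N, if the wrist force passes 120 N, or if a joint passes its speed limit or range.

## Working session

There is one attempt and no reset: what is moved stays moved. The work goes in short steps, Python scripts to look and compute and a tool call to move; the robot and the scene stay as the last step left them, time stands still between calls to the robot, and variables do not carry over. Pictures are saved under pics/ and viewed, about 8 in all and at most 12, crops included, and the job is handed in when it is done.

Besides the shell and the picture viewer there is one more tool, called after ">>>" as a command line: name --argument value ..., lists and objects as JSON in quotes. move_arm: Moves the arm, as the interface text tells. Its arguments: {"type":"object","properties":{"deltas":{"type":"array"},"claw":{"type":"number"},"newtons":{"type":"number"}},"required":["deltas"]}

```bash
ls; mkdir -p pics; python3 - <<'E'
from workcell import *
import cv2,numpy as np
print(get_obs(), grip_point_offset)
for n in ("top","side"):
    c=camera(n); cv2.imwrite(f"pics/{n}0.png",c["color"]); np.savez(f"{n}0.npz",**c)
    print(n,c["fx"],c["cx"],c["cy"],c["T"].round(3).tolist())
E
```

```text
pics
{'time': 0.0, 'q': array([-6.82970875e+01,  5.01119446e+00,  1.00337855e+01,  9.50996844e+01,
       -1.28084979e-03,  9.00009324e+01]), 'qd': array([ 0.05698962, -0.00997509, -0.02584192,  0.07154427,  0.04865182,
        0.05745183]), 'joint_efforts': array([-4.85359778e-04, -5.20391929e+01,  4.64796388e+01,  1.64194970e-02,
       -1.49154562e-05, -1.67100279e-05]), 'ee_pos': array([ 0.20328215, -0.51076855,  0.2074762 ]), 'tcp_rot': array([-9.00770934e+01, -1.28210320e-03, -1.58298018e+02]), 'wrist_force': array([ 0.5093059 , -0.49570272, -0.0974794 ]), 'torque': array([ 0.03768875,  0.00537192, -0.02901058]), 'opening': 0.08564926210527943} 0.0187
top 473.52534056874043 272.80732000789845 203.95870726598127 [[0.03, -0.995, 0.094, 0.389], [-1.0, -0.03, 0.004, -0.195], [-0.001, -0.094, -0.996, 1.182], [0.0, 0.0, 0.0, 1.0]]
side 430.82024149156445 283.6717576845294 214.11123583020571 [[-0.985, -0.102, 0.14, 0.335], [-0.173, 0.583, -0.794, 0.589], [-0.001, -0.806, -0.592, 0.671], [0.0, 0.0, 0.0, 1.0]]
```

View pics/top0.png

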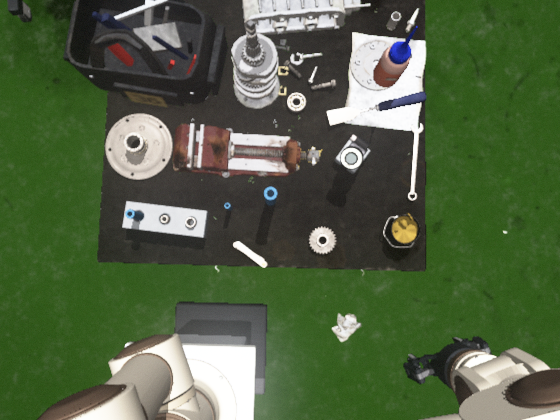

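View pics/side0.png

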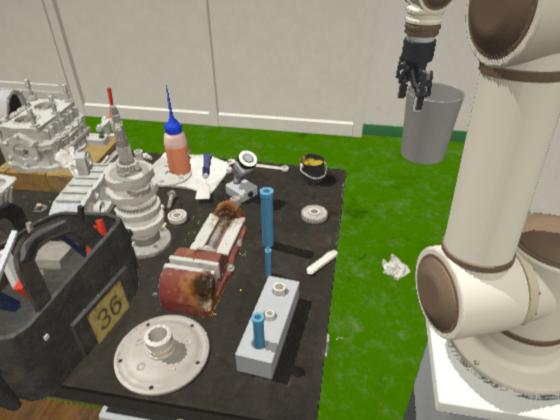

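```bash
cat > h.py <<'E'
import numpy as np, cv2
def cloud(c):
    z=c["range_z"]; v,u=np.mgrid[:z.shape[0],:z.shape[1]]
    P=np.stack([(u-c["cx"])/c["fx"]*z,(v-c["cy"])/c["fy"]*z,z],-1)
    W=P@c["T"][:3,:3].T+c["T"][:3,3]; W[z==0]=np.nan
    return W
def blue(c):
    h=cv2.cvtColor(c["color"],cv2.COLOR_BGR2HSV)
    return cv2.inRange(h,(95,90,60),(115,255,255))>0
E
python3 - <<'E'
from h import *
T,S=[dict(np.load(n)) for n in("top0.npz","side0.npz")]
for n,c in(("top",T),("side",S)):
    W=cloud(c); m=blue(c)
    k,l,st,ce=cv2.connectedComponentsWithStats(m.astype(np.uint8))
    for i in range(1,k):
        if st[i,4]>15:
            p=W[l==i]; zm=np.nanmax(p[:,2]); t=p[p[:,2]>zm-.006]
            print(n,"blue",ce[i].round(),st[i,4],"z",np.nanmin(p[:,2]).round(3),zm.round(3),"top mean",np.nanmean(t,0).round(4), "mean",np.nanmean(p,0).round(3))
    # stand top
    m=(abs(W[...,2]-.046)<.006)&(W[...,0]>.36)&(W[...,0]<.5)&(W[...,1]>-.08)&(W[...,1]<.2)
    m=cv2.morphologyEx(m.astype(np.uint8),cv2.MORPH_OPEN,np.ones((3,3)))>0
    p=W[m]; print(n,"stand",len(p),p[:,2].mean(),cv2.minAreaRect(p[:,:2].astype(np.float32)*1000))
W=cloud(T); r=W[135:185,325:380]
print("lens region z\n",(r[::3,::3,2]*1000).round().astype(int))
Ws=cloud(S); 
a=cv2.resize(T["color"][130:190,315:385],None,fx=6,fy=6,interpolation=2)
b=cv2.resize(S["color"][145:205,215:285],None,fx=6,fy=6,interpolation=2)
cv2.imwrite("pics/lens.png",np.hstack([a[:360],b[:360]])[:, :800])
E
```

```text
top blue [103.  17.] 31 z 0.161 0.172 top mean [0.8943 0.201  0.1682] mean [0.896 0.202 0.165]
top blue [270. 194.] 188 z -0.003 0.16 top mean [ 0.5108 -0.1841  0.1555] mean [ 0.511 -0.185  0.125]
top blue [227. 205.] 38 z -0.003 0.077 top mean [ 0.4889 -0.0822  0.0738] mean [ 0.489 -0.082  0.057]
top blue [132. 213.] 74 z 0.047 0.12 top mean [0.459 0.13  0.116] mean [0.46  0.13  0.105]
top stand 1716 0.04760110983890438 ((454.4409484863281, 68.77845764160156), (197.64370727539062, 64.04545593261719), 84.81877899169922)
side blue [172. 126.] 219 z -0.807 0.197 top mean [ 0.8372 -0.4653  0.1958] mean [ 0.844 -0.476  0.149]
side blue [267. 224.] 860 z -0.005 0.154 top mean [ 0.5105 -0.1841  0.1509] mean [ 0.506 -0.166  0.077]
side blue [258. 330.] 340 z 0.04 0.115 top mean [0.4592 0.1315 0.1119] mean [0.458 0.135 0.086]
side stand 2410 0.04436713637571077 ((453.9022521972656, 66.24288940429688), (198.2005615234375, 65.00819396972656), 84.72602081298828)
lens region z
 [[                  -1                    2                    0
                    -3                   -1           
[... 6280 characters left out ...]
    2
                    -1                    3                   -2
                     2                    0                    4
                     3                    1                    0
                     6]
 [                   2                    4                    5
                     0                    3                    1
                    -1                    4                   -1
                     2                    4                    4
                     1                    4                    1
                    -3                    3                    5
                     2]]<stdin>:15: RuntimeWarning: invalid value encountered in cast
```

View pics/lens.png

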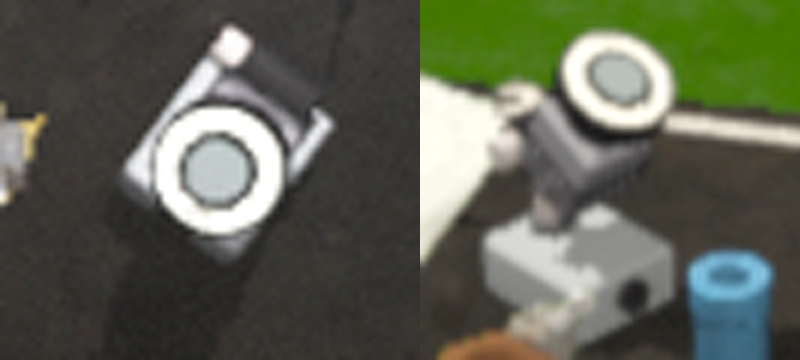

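```bash
python3 - <<'E'
from h import *
for n,(v0,v1,u0,u1) in(("top",(135,185,325,380)),("side",(145,175,232,262))):
    c=dict(np.load(n+"0.npz")); W=cloud(c)[v0:v1,u0:u1]; p=W[np.isfinite(W[...,2])&(W[...,2]>.113)&(W[...,2]<.155)&(W[...,0]>.5)&(W[...,0]<.72)&(W[...,1]<-.3)]
    for _ in range(6):
        o=p.mean(0); nn=np.linalg.svd(p-o)[2][2]; nn*=np.sign(nn[2]); d=(p-o)@nn; q=p; p=p[abs(d)<.006]
    q=p-o; b=np.linalg.svd(q)[2]; uv=(q@b[:2].T*1000).astype(np.float32); ctr,r=cv2.minEnclosingCircle(uv)
    print(n,len(p),"o",o.round(4),"circ ctr",(o+np.array(ctr)/1000@b[:2]).round(4),r,"n",nn.round(3),"tilt",np.degrees(np.arccos(nn[2])),"az",np.degrees(np.arctan2(nn[1],nn[0])),d.std())
    # white ring pixel centroid
    col=c["color"]; 
# foot yaw from top: foot upper face z 0.03
    if n=="top":
        W=cloud(c)[130:190,315:390]; p=W[(abs(W[...,2]-.03)<.008)]; print("foot",len(p),cv2.minAreaRect(p[:,:2].astype(np.float32)*1000))
    g=cv2.inRange(c["color"][v0:v1,u0:u1],(200,200,200),(255,255,255)); k,l,st,ce=cv2.connectedComponentsWithStats(g); i=1+st[1:,4].argmax()
    pt=np.argwhere(l==i)[:,::-1].astype(np.int32); e=cv2.fitEllipse(cv2.convexHull(pt)); print("ellipse",e[0][0]+u0,e[0][1]+v0,e[1],e[2])
    ray=c["T"][:3,:3]@np.array([(e[0][0]+u0-c["cx"])/c["fx"],(e[0][1]+v0-c["cy"])/c["fy"],1]); s=(.13-c["T"][2,3])/ray[2]; print("at z=.13",c["T"][:3,3]+s*ray)
# obstacles: max heights near stand far side
W=cloud(dict(np.load("top0.npz"))); 
for y in np.arange(.02,.26,.03):
    print(round(y,2),[int(1000*np.nanmax(np.append(W[(abs(W[...,0]-x)<.015)&(abs(W[...,1]-y)<.015)][:,2],0))) for x in np.arange(.33,.7,.03)])
E
```

```text
top 407 o [ 0.6002 -0.3639  0.1307] circ ctr [ 0.5993 -0.3637  0.1302] 25.96630096435547 n [-0.395  0.28   0.875] tilt 28.95841986838402 az 144.64254386156657 0.0022857361627729132
foot 144 ((625.8154907226562, -381.1519470214844), (59.86281204223633, 75.6827621459961), 55.6309700012207)
ellipse 350.9246482849121 157.77957153320312 (20.379287719726562, 20.844242095947266) 109.82563018798828
at z=.13 [ 0.59856124 -0.36409519  0.13      ]
side 250 o [ 0.5991 -0.3625  0.1263] circ ctr [ 0.5991 -0.3638  0.1268] 27.027053833007812 n [-0.388  0.325  0.863] tilt 30.365303835467433 az 140.06095887084743 0.0022285109594442007
ellipse 247.39823722839355 157.80036163330078 (13.728096961975098, 17.65567398071289) 116.8560791015625
at z=.13 [ 0.59721134 -0.36217971  0.13      ]
0.02 [0, 7, 9, 54, 62, 54, 8, 8, 87, 88, 88, 87, 85]
0.05 [0, 7, 7, 52, 56, 53, 7, 8, 73, 79, 78, 78, 76]
0.08 [0, 7, 7, 52, 58, 53, 8, 5, 12, 13, 20, 16, 14]
0.11 [0, 8, 8, 53, 117, 110, 6, 7, 16, 20, 22, 20, 18]
0.14 [0, 8, 8, 53, 119, 118, 8, 6, 19, 53, 61, 61, 21]
0.17 [0, 8, 7, 50, 53, 52, 7, 12, 20, 52, 61, 61, 19]
0.2 [0, 8, 8, 8, 7, 7, 8, 7, 17, 20, 23, 22, 19]
0.23 [0, 8, 9, 9, 7, 7, 6, 6, 8, 16, 15, 16, 11]
0.26 [0, 0, 0, 0, 0, 0, 0, 0, 0, 0, 0, 0, 0]
```

```bash
cat > plan.py <<'E'
import sys,numpy as np
from workcell import get_obs
from scipy.spatial.transform import Rotation as Ro
def plan(xyz,az,step=.048,turn=8.4,ref=None):
    o=get_obs(); R=Ro.from_euler('xyz',o['tcp_rot'],degrees=True).as_matrix()
    a=np.degrees(np.arctan2(R[1,2],R[0,2])); da=(az-a+180)%360-180
    d=R.T@(np.array(xyz)-o['ee_pos']); n=max(np.linalg.norm(d)/step,abs(da)/turn,1)
    print('t',o['time'],'tcp',o['ee_pos'].round(4),'az',a.round(2),'q',o['q'].round(1),'open',o['opening'].round(4),'F',o['wrist_force'].round(1),'need',d.round(4),'turn',round(-da,1),'rows',n)
    print([[float(round(x*min(i/n,1),4)) for x in d]+[round(-da*min(i/n,1),1)] for i in range(1,6)])
if __name__=="__main__":
    v=[float(x) for x in sys.argv[1:]]; plan(v[:3],v[3],*v[4:])
E
python3 plan.py .4595 .1312 .20 -68.3
```

```text
Traceback (most recent call last):
  File "plan.py", line 11, in <module>
    v=[float(x) for x in sys.argv[1:]]; plan(v[:3],v[3],*v[4:])
                                        ~~~~^^^^^^^^^^^^^^^^^^^
  File "plan.py", line 8, in plan
    print('t',o['time'],'tcp',o['ee_pos'].round(4),'az',a.round(2),'q',o['q'].round(1),'open',o['opening'].round(4),'F',o['wrist_force'].round(1),'need',d.round(4),'turn',round(-da,1),'rows',n)
                                                                                              ^^^^^^^^^^^^^^^^^^
AttributeError: 'float' object has no attribute 'round'
```

```bash
sed -i "s/o\['opening'\].round(4)/round(o['opening'],4)/" plan.py; python3 plan.py .4595 .1312 .20 -68.3
```

```text
t 0.1 tcp [ 0.2033 -0.5108  0.2075] az -68.3 q [-68.3   5.   10.   95.1  -0.   90. ] open 0.0852 F [-0.7  0.7  1. ] need [-0.4754  0.0082 -0.5017] turn 0.0 rows 14.401418774898792
[[-0.033, 0.0006, -0.0348, np.float64(0.0)], [-0.066, 0.0011, -0.0697, np.float64(0.0)], [-0.099, 0.0017, -0.1045, np.float64(0.0)], [-0.1321, 0.0023, -0.1394, np.float64(0.0)], [-0.1651, 0.0028, -0.1742, np.float64(0.0)]]
```

>>> move_arm --deltas '[[[-0.033,0,-0.035,0],[-0.066,0,-0.07,0],[-0.099,0,-0.105,0],[-0.132,0,-0.14,0],[-0.165,0,-0.174,0]]]' --claw 0.0854

```text
time: 0.6
ee_pos: [0.2924, -0.2865, 0.2079]
tcp_rot: [-90.0, 0.0, -158.3]
wrist_force: [0.5, -0.5, 0.1]
opening: 0.0857
```

```bash
python3 plan.py .4595 .1312 .20 84.8
```

```text
t 0.6 tcp [ 0.2924 -0.2865  0.2079] az -68.33 q [-44.4 -14.1  -7.8  96.3   0.  113.9] open 0.0857 F [ 0.5 -0.5  0.1] need [-0.3095  0.008  -0.3265] turn -153.1 rows 18.230039041104842
[[-0.017, 0.0004, -0.0179, np.float64(-8.4)], [-0.034, 0.0009, -0.0358, np.float64(-16.8)], [-0.0509, 0.0013, -0.0537, np.float64(-25.2)], [-0.0679, 0.0018, -0.0716, np.float64(-33.6)], [-0.0849, 0.0022, -0.0895, np.float64(-42.0)]]
```

>>> move_arm --deltas '[[[-0.017,0,-0.018,-8.4],[-0.034,0.001,-0.036,-16.8],[-0.051,0.001,-0.054,-25.2],[-0.068,0.002,-0.072,-33.6],[-0.085,0.002,-0.09,-42]]]'

```text
time: 1.1
ee_pos: [0.3381, -0.1722, 0.2059]
tcp_rot: [-90.0, 0.0, -115.9]
wrist_force: [0.2, -0.4, -0.1]
opening: 0.0855
```

```bash
python3 plan.py .4595 .1312 .20 84.8
```

```text
t 1.1 tcp [ 0.3381 -0.1722  0.2059] az -25.95 q [-27.  -18.2 -11.1  97.    0.   89. ] open 0.0855 F [ 0.2 -0.4 -0.1] need [-0.3259  0.0059 -0.0236] turn -110.7 rows 13.18441505118721
[[-0.0247, 0.0004, -0.0018, np.float64(-8.4)], [-0.0494, 0.0009, -0.0036, np.float64(-16.8)], [-0.0742, 0.0013, -0.0054, np.float64(-25.2)], [-0.0989, 0.0018, -0.0072, np.float64(-33.6)], [-0.1236, 0.0022, -0.009, np.float64(-42.0)]]
```

>>> move_arm --deltas '[[[-0.025,0,-0.002,-8.4],[-0.05,0.001,-0.004,-16.8],[-0.074,0.001,-0.005,-25.2],[-0.099,0.002,-0.007,-33.6],[-0.124,0.002,-0.009,-42]]]'

```text
time: 1.6
ee_pos: [0.385, -0.0571, 0.2039]
tcp_rot: [-90.0, 0.0, -73.9]
wrist_force: [0.4, 0.0, 0.1]
opening: 0.0851
```

```bash
python3 plan.py .4595 .1312 .20 84.8
```

```text
t 1.6 tcp [ 0.385  -0.0571  0.2039] az 16.05 q [ -8.4 -16.9 -10.4  96.5  -0.   65.5] open 0.0851 F [0.4 0.  0.1] need [-0.1603  0.0039  0.1237] turn -68.7 rows 8.18447208570949
[[-0.0196, 0.0005, 0.0151, np.float64(-8.4)], [-0.0392, 0.0009, 0.0302, np.float64(-16.8)], [-0.0588, 0.0014, 0.0453, np.float64(-25.2)], [-0.0784, 0.0019, 0.0604, np.float64(-33.6)], [-0.098, 0.0024, 0.0755, np.float64(-42.0)]]
```

>>> move_arm --deltas '[[[-0.02,0.001,0.015,-8.4],[-0.039,0.001,0.03,-16.8],[-0.059,0.001,0.045,-25.2],[-0.078,0.002,0.06,-33.6],[-0.098,0.002,0.076,-42]]]'

```text
time: 2.1
ee_pos: [0.4316, 0.0578, 0.2019]
tcp_rot: [-90.0, 0.0, -31.9]
wrist_force: [1.0, 0.7, -0.2]
opening: 0.0855
```

```bash
python3 plan.py .4595 .1312 .20 84.8
```

```text
t 2.1 tcp [0.4316 0.0578 0.2019] az 58.05 q [  7.6 -10.7  -5.7  95.1  -0.   39.6] open 0.0855 F [ 1.   0.7 -0.2] need [-0.0152  0.0019  0.0771] turn -26.7 rows 3.1842450811233376
[[-0.0048, 0.0006, 0.0242, np.float64(-8.4)], [-0.0095, 0.0012, 0.0484, np.float64(-16.8)], [-0.0143, 0.0017, 0.0726, np.float64(-25.2)], [-0.0152, 0.0019, 0.0771, np.float64(-26.7)], [-0.0152, 0.0019, 0.0771, np.float64(-26.7)]]
```

>>> move_arm --deltas '[[[-0.005,0.001,0.024,-8.4],[-0.01,0.001,0.048,-16.8],[-0.014,0.002,0.073,-25.2],[-0.015,0.002,0.077,-26.7]]]'

```text
time: 2.5
ee_pos: [0.4603, 0.1316, 0.1993]
tcp_rot: [-90.0, 0.1, -5.2]
wrist_force: [-0.5, -0.9, -0.6]
opening: 0.0855
```

```bash
python3 - <<'E'
from h import *
from workcell import *
from plan import plan
for n in("wrist","side"):
    c=camera(n); W=cloud(c); m=blue(c); k,l,st,ce=cv2.connectedComponentsWithStats(m.astype(np.uint8))
    for i in range(1,k):
        if st[i,4]>60:
            p=W[l==i]; zm=np.nanpercentile(p[:,2],95); t=p[p[:,2]>zm-.006]; print(n,ce[i].round(),st[i,4],"zm",zm.round(4),"top",np.nanmean(t,0).round(4),"mid",((np.nanmin(t,0)+np.nanmax(t,0))/2).round(4))
    if n=="wrist":
        cv2.imwrite("pics/w1.png",c["color"]); print(c["T"].round(3).tolist())
        m=(abs(W[...,2]-.046)<.006); p=W[m]; print("stand",cv2.minAreaRect(p[:,:2].astype(np.float32)*1000))
plan([.4595,.1312,.07],84.8)
E
```

```text
wrist [276. 192.] 824 zm 0.1147 top [0.4574 0.1302 0.1135] mid [0.4582 0.1302 0.1124]
wrist [ 74. 226.] 674 zm 0.0715 top [ 0.4867 -0.0838  0.0699] mid [ 0.4869 -0.0849  0.0692]
wrist [ 12. 242.] 654 zm 0.0391 top [ 0.5105 -0.1741  0.0372] mid [ 0.5105 -0.1755  0.038 ]
[[0.091, 0.956, 0.278, 0.388], [0.996, -0.088, -0.025, 0.138], [0.0, 0.279, -0.96, 0.365], [0.0, 0.0, 0.0, 1.0]]
stand ((535.2218017578125, -9.385848999023438), (382.908935546875, 243.3528289794922), 84.6415786743164)
side [172. 126.] 217 zm 0.18 top [ 0.8388 -0.4664  0.1829] mid [ 0.838  -0.4662  0.1836]
side [269. 253.] 236 zm 0.0705 top [ 0.4835 -0.0711  0.0933] mid [ 0.4717 -0.0469  0.1699]
side [258. 330.] 346 zm 0.1131 top [0.4592 0.1319 0.1116] mid [0.4598 0.131  0.1109]
t 2.6 tcp [0.4598 0.1302 0.1996] az 84.4 q [15.8 -5.  -0.8 94.2 -0.  21.4] open 0.0853 F [ 0.1 -0.8 -1.1] need [-0.0002  0.1296  0.001 ] turn -0.4 rows 2.7010960628306413
[[-0.0001, 0.048, 0.0004, np.float64(-0.1)], [-0.0002, 0.096, 0.0007, np.float64(-0.3)], [-0.0002, 0.1296, 0.001, np.float64(-0.4)], [-0.0002, 0.1296, 0.001, np.float64(-0.4)], [-0.0002, 0.1296, 0.001, np.float64(-0.4)]]
```

View pics/w1.png

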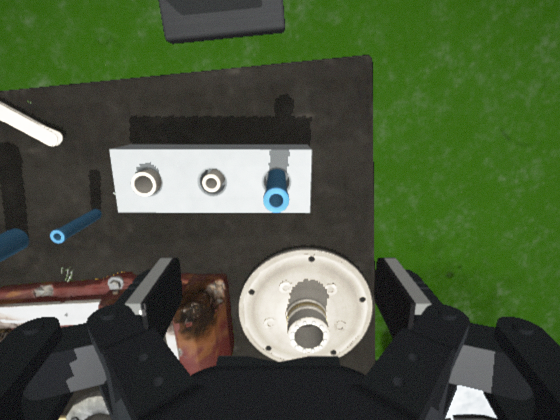

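>>> move_arm --deltas '[[[0,0.045,0.001,0],[0,0.09,0.001,0],[0,0.125,0.001,0],[0,0.13,0.001,0],[0,0.13,0.001,0]]]'

```text
time: 3.1
ee_pos: [0.4596, 0.1301, 0.0704]
tcp_rot: [-90.0, 0.1, -5.7]
wrist_force: [0.1, -0.3, 0.5]
opening: 0.0855
```

>>> move_arm --deltas '[[[0,0,0,0],[0,0,0,0],[0,0,0,0],[0,0,0,0],[0,0,0,0]]]' --claw 0.0 --newtons 30

```text
time: 3.6
ee_pos: [0.4605, 0.131, 0.0709]
tcp_rot: [-90.0, -0.1, -5.6]
wrist_force: [-0.0, -0.6, 3.0]
opening: 0.0201
```

>>> move_arm --deltas '[[[0,-0.02,0,0],[0,-0.05,0,0],[0,-0.08,0,0],[0,-0.08,0,0],[0,-0.08,0,0]]]'

```text
time: 4.1
ee_pos: [0.4604, 0.131, 0.1504]
tcp_rot: [-90.0, -0.0, -5.6]
wrist_force: [-0.2, 0.1, -0.4]
opening: 0.0199
```

```bash
cat > rod.py <<'E'
from h import *
from workcell import camera
def rod(box,name="side",save=None,r=.0105):
    """blue points inside world box -> axis line fit with camera-side surface offset"""
    c=camera(name); W=cloud(c); m=blue(c)&np.isfinite(W[...,2])
    lo,hi=np.array(box[:3]),np.array(box[3:]); m&=((W>lo)&(W<hi)).all(-1)
    k,l,st,_=cv2.connectedComponentsWithStats(m.astype(np.uint8)); i=1+st[1:,4].argmax(); p=W[l==i]
    for _ in range(4):
        o=p.mean(0); d=np.linalg.svd(p-o)[2][0]; d*=np.sign(d[2]); q=p-o; e=np.linalg.norm(q-np.outer(q@d,d),axis=1); p=p[e<.014]
    s=(p-o)@d; v=o-c["T"][:3,3]; v-=v@d*d; v/=np.linalg.norm(v); ax=o+v*r*.8
    f,t=ax+d*np.percentile(s,1),ax+d*np.percentile(s,99)
    print(name,len(p),"dir",d.round(3),"tilt",round(np.degrees(np.arccos(d[2])),1),"az",round(np.degrees(np.arctan2(d[1],d[0])),1),"low",f.round(4),"high",t.round(4),"len",round(np.ptp(np.percentile(s,[1,99])),4))
    if save: cv2.imwrite(save,c["color"])
    return f,t,d
E
python3 - <<'E'
from rod import *
from plan import plan
rod([.40,.07,.03,.55,.20,.25])
rod([.40,.07,.03,.55,.20,.25],"top")
plan([.4595+.062,.126,.095],84.8)
E
```

```text
side 316 dir [0.009 0.    1.   ] tilt 0.5 az 0.9 low [0.4597 0.1297 0.089 ] high [0.4604 0.1297 0.1682] len 0.0792Traceback (most recent call last):
  File "<stdin>", line 4, in <module>
  File "rod.py", line 7, in rod
    k,l,st,_=cv2.connectedComponentsWithStats(m.astype(np.uint8)); i=1+st[1:,4].argmax(); p=W[l==i]
                                                                       ~~~~~~~~~~~~~~~^^
ValueError: attempt to get argmax of an empty sequence
```

>>> move_arm --deltas '[[[0.027,0,0,0],[0.054,0,0,0],[0.054,0.025,0,0],[0.054,0.055,0,0],[0.054,0.064,0,0]]]' --newtons 20

```text
time: 4.7
ee_pos: [0.5118, 0.125, 0.0818]
tcp_rot: [-90.1, 0.3, -5.6]
wrist_force: [-0.4, 0.6, -1.4]
opening: 0.0201
```

```bash
python3 - <<'E'
from rod import *
from plan import plan
rod([.45,.07,.02,.60,.20,.25])
plan([.4605+.0101,.131,.0864],84.4)
E
```

```text
side 336 dir [-0.046 -0.064  0.997] tilt 4.5 az -125.4 low [0.5119 0.1248 0.0208] high [0.5071 0.1181 0.1247] len 0.1042
t 4.75 tcp [0.5117 0.1251 0.0821] az 84.4 q [13.7  1.6 -7.4 81.4 -0.  19.3] open 0.0201 F [-0.4  0.3 -1.3] need [-0.0415 -0.0041  0.0019] turn 0.0 rows 1
[[-0.0415, -0.0041, 0.0019, np.float64(0.0)], [-0.0415, -0.0041, 0.0019, np.float64(0.0)], [-0.0415, -0.0041, 0.0019, np.float64(0.0)], [-0.0415, -0.0041, 0.0019, np.float64(0.0)], [-0.0415, -0.0041, 0.0019, np.float64(0.0)]]
```

>>> move_arm --deltas '[[[-0.01,0,0,0],[-0.02,0,0,0],[-0.029,0,0,0],[-0.037,0,0,0],[-0.044,0,0,0]]]'

```text
time: 5.25
ee_pos: [0.4698, 0.1301, 0.0871]
tcp_rot: [-90.0, -0.1, -5.6]
wrist_force: [3.1, -0.6, -1.1]
opening: 0.0198
```

```bash
python3 - <<'E'
from rod import *
from plan import plan
rod([.42,.07,.02,.60,.20,.25],save="pics/s2.png")
plan([.4605+.0101,.131,.0864],84.4)
E
```

```text
side 270 dir [-0.352  0.062  0.934] tilt 20.9 az 170.0 low [0.5083 0.1242 0.0304] high [0.476  0.1298 0.116 ] len 0.0917
t 5.3 tcp [0.469  0.1302 0.0871] az 84.42 q [ 15.5  -4.4 -12.7  81.6   0.   21.1] open 0.02 F [2.7 0.2 1.8] need [0.0015 0.0007 0.001 ] turn 0.0 rows 1
[[0.0015, 0.0007, 0.001, np.float64(0.0)], [0.0015, 0.0007, 0.001, np.float64(0.0)], [0.0015, 0.0007, 0.001, np.float64(0.0)], [0.0015, 0.0007, 0.001, np.float64(0.0)], [0.0015, 0.0007, 0.001, np.float64(0.0)]]
```

View pics/s2.png

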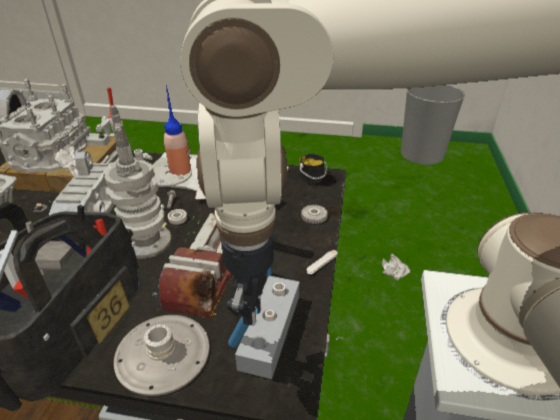

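```bash
python3 - <<'E'
from rod import *
rod([.42,.07,.02,.60,.20,.25],"wrist",save="pics/w2.png")
c=camera("side"); W=cloud(c); m=blue(c); b=(W[...,0]>.42)&(W[...,0]<.6)&(W[...,1]>.07)&(W[...,1]<.2)
p=W[m&b]; p=p[np.argsort(p[:,2])]; print(p[::12].round(3).tolist())
E
```

```text
wrist 2065 dir [-0.386  0.038  0.922] tilt 22.8 az 174.4 low [0.5103 0.1259 0.0487] high [0.4747 0.1294 0.1337] len 0.0922
[[0.528, 0.098, -0.005], [0.506, 0.134, 0.03], [0.51, 0.134, 0.034], [0.505, 0.135, 0.038], [0.513, 0.133, 0.04], [0.503, 0.135, 0.043], [0.509, 0.133, 0.048], [0.504, 0.137, 0.051], [0.509, 0.125, 0.054], [0.5, 0.137, 0.057], [0.505, 0.132, 0.06], [0.496, 0.137, 0.064], [0.5, 0.135, 0.068], [0.5, 0.132, 0.07], [0.501, 0.13, 0.073], [0.498, 0.133, 0.077], [0.488, 0.138, 0.08], [0.489, 0.137, 0.083], [0.489, 0.137, 0.086], [0.483, 0.138, 0.089], [0.49, 0.134, 0.093], [0.492, 0.13, 0.095], [0.489, 0.133, 0.1], [0.477, 0.152, 0.117], [0.463, 0.123, 0.126]]
```

View pics/w2.png

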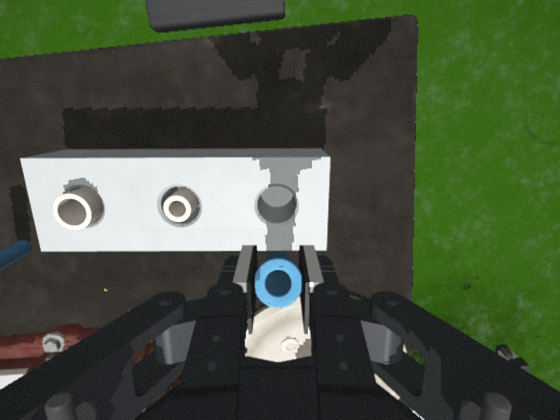

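```bash
python3 - <<'E'
from rod import *
from workcell import *
c=camera("wrist"); W=cloud(c); m=blue(c); m[:240]=0;m[330:]=0;m[:,:240]=0;m[:,320:]=0
pt=np.argwhere(m)[:,::-1].astype(np.int32); print(len(pt),pt.min(0),pt.max(0),cv2.fitEllipse(cv2.convexHull(pt)))
for v in range(250,312,4): print(v,[tuple(int(1000*a) if np.isfinite(a) else 0 for a in W[v,u]) for u in (268,278,288)], m[v,278])
# project expected points for hypotheses
o=get_obs(); print(o['ee_pos'],o['wrist_force'])
Ti=np.linalg.inv(c["T"])
def pr(p): q=Ti[:3,:3]@p+Ti[:3,3]; return (q[:2]/q[2]*c["fx"]+[c["cx"],c["cy"]]).round(1)
for th in (0,20,25,30):
    for sx in (0,.01):
        t=np.radians(th); d=np.array([-np.sin(t)*.995,np.sin(t)*.096,np.cos(t)]); G=o['ee_pos']+[sx,0,.0187]; print(th,sx,"top",pr(G+.025*d),"G",pr(G),"foot",pr(G-.083*d))
E
```

```text
2124 [254 250] [301 307] ((277.9004211425781, 279.7119140625), (48.327518463134766, 57.777183532714844), 6.747498989105225)
250 [(511, 117, 0), (490, 128, 46), (512, 134, 0)] True
254 [(490, 121, 51), (475, 129, 85), (516, 134, -1)] True
258 [(471, 124, 96), (459, 131, 123), (476, 134, 89)] True
262 [(459, 126, 125), (460, 130, 126), (460, 135, 125)] True
266 [(461, 126, 126), (461, 130, 126), (462, 135, 126)] True
270 [(462, 126, 127), (509, 126, 40), (464, 134, 126)] True
274 [(464, 126, 127), (500, 127, 61), (465, 134, 127)] True
278 [(481, 123, 99), (493, 127, 79), (479, 134, 104)] True
282 [(479, 124, 108), (488, 128, 92), (477, 134, 113)] True
286 [(475, 124, 117), (482, 128, 106), (474, 134, 121)] True
290 [(472, 125, 126), (479, 129, 116), (472, 134, 128)] True
294 [(471, 125, 131), (475, 129, 126), (472, 133, 131)] True
298 [(473, 125, 131), (474, 129, 130), (474, 133, 131)] True
302 [(475, 125, 131), (475, 129, 132), (476, 133, 130)] True
306 [(477, 125, 131), (477, 129, 131), (562, 129, 6)] True
310 [(564, 112, 6), (564, 121, 7), (566, 129, 5)] False
[0.47011653 0.13009694 0.08673278] [ 2.18002122 -0.04634322  0.8203595 ]
0 0 top [278.3 288.4] G [278.2 261.5] foot [277.9 210.5]
0 0.01 top [280.5 309. ] G [280.1 279.5] foot [279.2 223.3]
20 0 top [278.3 268.3] G [278.2 261.5] foot [278.  248.8]
20 0.01 top [280.5 289.4] G [280.1 279.5] foot [279.2 260.9]
25 0 top [278.3 263.1] G [278.2 261.5] foot [278.  258.6]
25 0.01 top [280.5 284.2] G [280.1 279.5] foot [279.3 270.6]
30 0 top [278.3 257.8] G [278.2 261.5] foot [278.  268.5]
30 0.01 top [280.5 279. ] G [280.1 279.5] foot [279.3 280.5]
```

>>> move_arm --deltas '[[[-0.004,0.002,0,0],[-0.008,0.004,0,0],[-0.012,0.005,0,0],[-0.015,0.005,0,0],[-0.015,0.005,0,0]]]'

```text
time: 5.95
ee_pos: [0.4546, 0.1313, 0.0811]
tcp_rot: [-90.0, 0.0, -5.6]
wrist_force: [1.3, -0.6, 1.4]
opening: 0.0198
```

```bash
cat > face.py <<'E'
from rod import *
from workcell import *
def face(off=(-.0,0,.043),h=.016):
    """fit the top face plane from the wrist camera near the tool"""
    c=camera("wrist"); W=cloud(c); o=get_obs(); m=blue(c)&(np.linalg.norm(W-o['ee_pos']-np.array(off),axis=-1)<.022)
    p=W[m]; best=0; rg=np.random.default_rng(0)
    for _ in range(600):
        a=p[rg.choice(len(p),3,False)]; n=np.cross(a[1]-a[0],a[2]-a[0]); n/=np.linalg.norm(n)+1e-12
        k=abs((p-a[0])@n)<.0012
        if abs(n[2])>.7 and k.sum()>best: best=k.sum(); K=k
    p=p[K]; q=p.mean(0); n=np.linalg.svd(p-q)[2][2]; n*=np.sign(n[2])
    e=(p.max(0)+p.min(0))/2
    print("face",len(p),"ctr",q.round(4),"mid",e.round(4),"tilt",round(np.degrees(np.arccos(n[2])),1),"az",round(np.degrees(np.arctan2(n[1],n[0])),1),"tcp",o['ee_pos'].round(4),"F",o['wrist_force'].round(1))
    return q,n
E
python3 - <<'E'
from face import *
face()
c=camera("side"); W=cloud(c); m=blue(c); b=(W[...,0]>.42)&(W[...,0]<.6)&(W[...,1]>.07)&(W[...,1]<.2)&(W[...,2]>.02)&(W[...,2]<.1)
p=W[m&b]; print(len(p)); o=p.mean(0); print(np.polyfit(p[:,2],p[:,0],1), "tilt",np.degrees(np.arctan(-np.polyfit(p[:,2],p[:,0],1)[0])))
E
```

```text
face 1290 ctr [0.4538 0.1311 0.123 ] mid [0.4536 0.1311 0.123 ] tilt 32.6 az 173.8 tcp [0.4548 0.1313 0.0812] F [ 0.9 -1.   0.9]
283
[-0.59047263  0.53318151] tilt 30.560687963554024
```

>>> move_arm --deltas '[[[0,0,0,0],[0,0,0,0],[0.003,-0.03,0,0],[0.003,-0.07,0,0],[0.003,-0.11,0,0]]]' --newtons 60

```text
time: 6.55
ee_pos: [0.4572, 0.1309, 0.1917]
tcp_rot: [-90.0, 0.1, -5.6]
wrist_force: [0.9, 0.6, -0.1]
opening: 0.0184
```

```bash
python3 - <<'E'
from face import *
from plan import plan
face(); rod([.40,.05,.06,.60,.20,.3])
plan([.5056,-.2974,.285],54.5,.045)
E
```

```text
face 1207 ctr [0.4564 0.1308 0.2336] mid [0.4564 0.1307 0.2333] tilt 30.2 az 175.3 tcp [0.459  0.1314 0.1987] F [-4.2 -1.3  4.1]
side 412 dir [-0.492  0.042  0.87 ] tilt 29.6 az 175.1 low [0.5133 0.125  0.1482] high [0.471  0.1286 0.2229] len 0.0859
t 6.65 tcp [0.4595 0.1316 0.1961] az 84.41 q [16.  -5.5 -1.7 93.4  0.  21.6] open 0.0188 F [ 0.5 -0.1 -0.7] need [ 0.0882 -0.0895 -0.4222] turn 29.9 rows 9.789390212171424
[[0.009, -0.0091, -0.0431, np.float64(3.1)], [0.018, -0.0183, -0.0863, np.float64(6.1)], [0.027, -0.0274, -0.1294, np.float64(9.2)], [0.0361, -0.0366, -0.1725, np.float64(12.2)], [0.0451, -0.0457, -0.2156, np.float64(15.3)]]
```

>>> move_arm --deltas '[[[0.005,-0.009,-0.025,2],[0.013,-0.018,-0.065,5],[0.022,-0.027,-0.108,8],[0.031,-0.037,-0.152,11],[0.04,-0.046,-0.195,14]]]'

```text
time: 7.15
ee_pos: [0.4784, -0.0684, 0.2368]
tcp_rot: [-90.0, 0.1, -19.7]
wrist_force: [1.3, 0.5, -0.6]
opening: 0.0184
```

```bash
python3 plan.py .5056 -.2974 .285 54.5 .045
```

```text
t 7.15 tcp [ 0.4784 -0.0684  0.2368] az 70.3 q [-8.2 -3.3  4.9 98.3  0.  11.5] open 0.0184 F [ 1.3  0.5 -0.6] need [ 0.1027 -0.0483 -0.2064] turn 15.8 rows 5.234789867114374
[[0.0196, -0.0092, -0.0394, np.float64(3.0)], [0.0392, -0.0185, -0.0789, np.float64(6.0)], [0.0589, -0.0277, -0.1183, np.float64(9.1)], [0.0785, -0.0369, -0.1577, np.float64(12.1)], [0.0981, -0.0462, -0.1971, np.float64(15.1)]]
```

>>> move_arm --deltas '[[[0.02,-0.015,-0.04,3],[0.039,-0.03,-0.079,6],[0.059,-0.04,-0.118,9],[0.078,-0.046,-0.158,12],[0.095,-0.048,-0.19,15]]]'

```text
time: 7.65
ee_pos: [0.5044, -0.28, 0.2848]
tcp_rot: [-90.0, 0.0, -34.8]
wrist_force: [0.9, 0.1, -0.6]
opening: 0.0187
```

>>> move_arm --deltas '[[[0.003,0,-0.009,0.8],[0.003,0,-0.013,0.8],[0.003,0,-0.013,0.8]]]'

```text
time: 7.95
ee_pos: [0.4993, -0.2897, 0.2847]
tcp_rot: [-90.0, 0.1, -35.4]
wrist_force: [0.4, 0.5, -1.1]
opening: 0.0186
```

```bash
python3 - <<'E'
from face import *
from plan import plan
q,n=face(); print("foot from face",(q-.108*n).round(4),n.round(3))
B=[.40,-.5,.18,.70,-.2,.42]
rod(B,save="pics/s3.png"); rod(B,"top")
plan([.530,-.3148,.233],54.5,.02)
E
```

```text
face 1187 ctr [ 0.4983 -0.2903  0.3265] mid [ 0.4986 -0.2904  0.3264] tilt 30.1 az 144.7 tcp [ 0.4995 -0.2893  0.285 ] F [ 0.3  0.1 -0.6]
foot from face [ 0.5425 -0.3216  0.233 ] [-0.409  0.29   0.865]
side 157 dir [-0.41   0.298  0.862] tilt 30.5 az 144.0 low [ 0.5427 -0.3202  0.237 ] high [ 0.5119 -0.2978  0.3018] len 0.0751Traceback (most recent call last):
  File "<stdin>", line 5, in <module>
  File "rod.py", line 7, in rod
    k,l,st,_=cv2.connectedComponentsWithStats(m.astype(np.uint8)); i=1+st[1:,4].argmax(); p=W[l==i]
                                                                       ~~~~~~~~~~~~~~~^^
ValueError: attempt to get argmax of an empty sequence
```

View pics/s3.png

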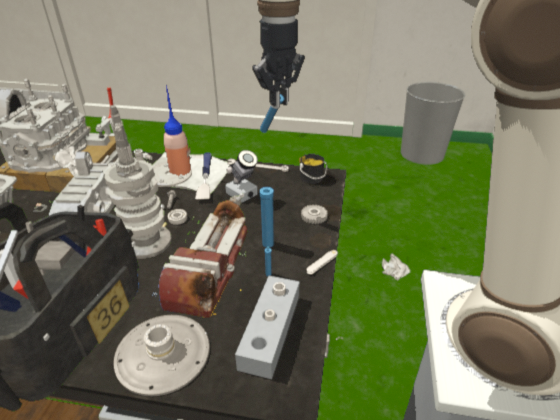

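>>> move_arm --deltas '[[[0.011,0,-0.002,0],[0.018,0.012,-0.002,0],[0.025,0.025,-0.002,0],[0.033,0.038,-0.002,0],[0.038,0.046,-0.002,0]]]'

```text
time: 8.6
ee_pos: [0.5298, -0.3137, 0.2367]
tcp_rot: [-90.0, 0.1, -35.4]
wrist_force: [0.0, -1.0, -1.4]
opening: 0.0185
```

```bash
python3 - <<'E'
from face import *
from plan import plan
q,n=face(); f=q-.108*n
L=np.array([.5990,-.3638,.130]); N=np.array([-.407,.290,.866]); N/=np.linalg.norm(N)
B=[.40,-.5,.17,.70,-.2,.42]
g,t,d=rod(B)
for a in(f,g): s=(a-L)@N; print("foot",a.round(4),"dist",s.round(4),"perp",(a-L-s*N).round(4))
# lens from wrist and side now
for nm in("wrist","side"):
    c=camera(nm); W=cloud(c); m=(np.linalg.norm(W-L,axis=-1)<.034)&(abs((W-L)@N)<.007); p=W[m]
    if len(p)>60:
        o=p.mean(0); k=np.linalg.svd(p-o)[2][2]; k*=np.sign(k[2]); print(nm,len(p),"lens plane ctr",o.round(4),"n",k.round(3),np.degrees(np.arctan2(k[1],k[0])).round(1))
    cv2.imwrite(f"pics/{nm}4.png",c["color"])
plan([.5314,-.3141,.234],54.5,.02)
E
```

```text
face 1194 ctr [ 0.5291 -0.3143  0.2786] mid [ 0.529  -0.3142  0.2785] tilt 30.4 az 145.6 tcp [ 0.5299 -0.3139  0.2356] F [-0.7 -0.1 -1.7]
side 147 dir [-0.428  0.315  0.847] tilt 32.1 az 143.7 low [ 0.5739 -0.3459  0.1878] high [ 0.5416 -0.3222  0.2517] len 0.0755
foot [ 0.5743 -0.3452  0.1855] dist 0.0635 perp [0.0011 0.0002 0.0005]
foot [ 0.5739 -0.3459  0.1878] dist 0.0654 perp [ 0.0015 -0.0011  0.0011]
wrist 416 lens plane ctr [ 0.5934 -0.3646  0.1268] n [-0.46   0.248  0.852] 151.7
side 243 lens plane ctr [ 0.5984 -0.3633  0.1263] n [-0.407  0.298  0.863] 143.8
t 8.8 tcp [ 0.5294 -0.3137  0.239 ] az 54.6 q [-30.6  15.3  25.4 100.1   0.    4.8] open 0.0189 F [-0.2  0.6 -0.6] need [0.0018 0.005  0.0008] turn 0.1 rows 1
[[0.0018, 0.005, 0.0008, np.float64(0.1)], [0.0018, 0.005, 0.0008, np.float64(0.1)], [0.0018, 0.005, 0.0008, np.float64(0.1)], [0.0018, 0.005, 0.0008, np.float64(0.1)], [0.0018, 0.005, 0.0008, np.float64(0.1)]]
```

View pics/wrist4.png

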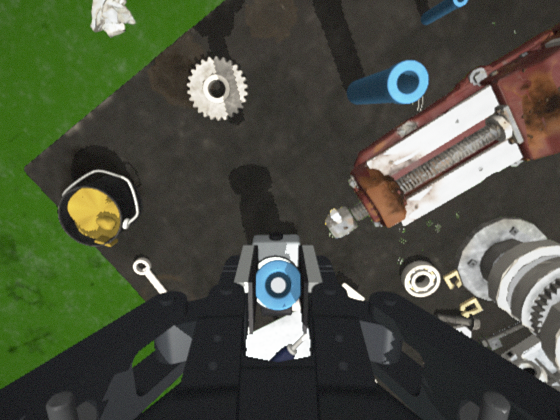

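>>> move_arm --deltas '[[[0.002,0.003,0,0],[0.002,0.003,0,0],[0.002,0.003,0,0],[0.002,0.003,0,0],[0.002,0.003,0,0]]]'

```text
time: 9.3
ee_pos: [0.5312, -0.3149, 0.2364]
tcp_rot: [-90.0, -0.0, -35.4]
wrist_force: [-0.4, 0.8, -0.6]
opening: 0.0186
```

```bash
python3 - <<'E'
from face import *
L=np.array([.5990,-.3638,.130]); N=np.array([-.407,.290,.866]); N/=np.linalg.norm(N)
for _ in range(2):
    q,n=face(); g,t,d=rod([.40,-.5,.17,.70,-.2,.42])
    for a in(q-.108*n,g): s=(a-L)@N; print("foot",a.round(4),"dist",s.round(4),"perp",(a-L-s*N).round(4))
    print(get_obs()['qd'].round(2),get_obs()['opening'])
# bystanders: colour change outside arm, side and top
for nm in("top","side"):
    a=np.load(nm+"0.npz")["color"].astype(int); b=camera(nm)["color"].astype(int); d=(abs(a-b).max(-1)>45).astype(np.uint8)
    k,l,st,ce=cv2.connectedComponentsWithStats(cv2.morphologyEx(d,cv2.MORPH_OPEN,np.ones((2,2)))); print(nm,[(ce[i].round().astype(int).tolist(),int(st[i,4])) for i in range(1,k) if st[i,4]>12])
E
```

```text
face 1207 ctr [ 0.5305 -0.3157  0.2783] mid [ 0.5305 -0.3155  0.2782] tilt 30.0 az 144.9 tcp [ 0.5312 -0.315   0.2364] F [-0.8 -0.4 -0.8]
side 143 dir [-0.419  0.303  0.856] tilt 31.1 az 144.2 low [ 0.5751 -0.3462  0.1885] high [ 0.5435 -0.3234  0.2531] len 0.0755
foot [ 0.5746 -0.3467  0.1848] dist 0.0623 perp [ 0.001  -0.001   0.0008]
foot [ 0.5751 -0.3462  0.1885] dist 0.0655 perp [ 0.0028 -0.0014  0.0018]
[-0.02  0.13 -0.12 -0.13 -0.16 -0.02] 0.01890902520935401
face 1203 ctr [ 0.5304 -0.3157  0.2782] mid [ 0.5304 -0.3157  0.2779] tilt 30.2 az 144.2 tcp [ 0.5312 -0.3149  0.2363] F [-0.2  1.  -0.7]
side 143 dir [-0.419  0.304  0.855] tilt 31.2 az 144.1 low [ 0.575  -0.3465  0.1891] high [ 0.5434 -0.3236  0.2535] len 0.0753
foot [ 0.5745 -0.3475  0.1849] dist 0.0622 perp [ 0.0008 -0.0017  0.001 ]
foot [ 0.575  -0.3465  0.1891] dist 0.066 perp [ 0.0028 -0.0018  0.0019]
[-0.02  0.11  0.03 -0.1   0.03 -0.04] 0.018806282880807393
top [([294, 6], 1473), ([366, 5], 23), ([327, 22], 196), ([265, 45], 1308), ([410, 26], 27), ([157, 37], 418), ([311, 28], 19), ([281, 31], 19), ([175, 34], 1
[... 539 characters left out ...]
47, 329], 288), ([172, 341], 148), ([459, 340], 19), ([150, 362], 1211), ([185, 398], 1880), ([498, 386], 4961), ([179, 349], 33), ([459, 352], 38), ([70, 393], 5790), ([412, 357], 22), ([118, 358], 26), ([425, 375], 125), ([145, 393], 196), ([547, 397], 376)]
side [([242, 2], 19), ([260, 3], 141), ([282, 3], 139), ([417, 2], 47), ([510, 49], 4871), ([430, 7], 23), ([414, 9], 41), ([446, 10], 38), ([256, 10], 19), ([411, 20], 18), ([417, 61], 2250), ([267, 75], 3345), ([553, 79], 106), ([505, 108], 1772), ([461, 270], 8411), ([312, 215], 82), ([543, 240], 1605), ([497, 269], 200), ([506, 352], 4912), ([544, 326], 621), ([262, 334], 469), ([508, 334], 15), ([495, 408], 32), ([545, 413], 349)]
```

```bash
python3 -c "
from workcell import *
print(job_done())"
```

```text
the job is handed in; nothing more can be done
None
```

I drew the blue rod out of its socket and handed the job in with the gripper holding it still in front of the lens, foot towards the glass. `job_done()` gave no verdict, so the result rests on my own checks.

The gripper can't tilt, so I eased the grip and pushed the rod against the stand's far top edge. That leaned it about 30° in the fingers. I then tightened to 60 N and brought it in along the lens axis, handing in at about 9.6 s.

Last checks before handing in:

| Check | Measured | Required |
|---|---|---|
| Foot to glass, from the wrist camera's fit of the rod's top | about 62 mm | 45–75 mm |
| Foot to glass, from the side camera (rod partly hidden) | about 66 mm | 45–75 mm |
| Foot off the optical axis | 2–4 mm | under 10 mm |
| Rod tilt and direction | 30–31°, 144–145° | lens axis 30°, about 144.5° |
| Finger opening | about 19 mm on the rod, steady | – |
| Joint speeds | at most 0.13°/s | rod at rest |

- **Disagreement:** the two foot-distance readings differ by about 4 mm. I relied on the wrist camera; both are inside the limits.
- **Weaker check:** the before/after picture comparison was not clean. The top view was full of arm and lighting changes and told me nothing about the loose parts. The side view changed slightly at the gear, which I took to be a shadow. In the earlier pictures I viewed, the pin, sleeve, can and gear looked undisturbed.
- **Contact with the camera:** wrist forces stayed at noise level on the way in, with no sign of touching it.

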